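# Square up the loose end of a spice tray with a try square

## Robot

A 7-joint arm with a two-finger parallel gripper is mounted at the origin on the work surface; the furniture and walls round the work are solid. World frame = base frame: x ahead of the robot, y to its left, z up, the work surface at z = 0. Lengths are in m, angles in rad, forces in N, time in s.
With the tool pointing down it reaches from about 0.425 to 0.875 m from the base axis. Payload 4.7 kg.
Tool frame: the origin (TCP) lies at the very end of the fingers, on their centre line; the grasp point (between the pads) lies 19 mm behind it; z points along the fingers, y is the line along which they close (so a half turn about z gives the same grasp; the last joint's range is limited). The gripper opens to 87 mm and grips with 3 to 60 N. Pads are 19 mm wide; open, the fingers measure 117 mm over their backs; the gripper's body (75 mm by 190 mm) begins 51 mm behind the grasp point.
Start: joints at [-1.125, 0.321, -0.07, 1.45, 0.023, 1.371, -0.057], TCP at [0.272, 0.59, 0.223] pointing down, gripper open.
Joint ranges: [-2.86, 2.86], [-0.3, 2.09], [-1.38, 1.24], [0.06, 2.45], [-1.56, 4.7], [0.09, 2.05], [-2.69, 2.69]. Speed limits (rad/s): [2.57, 2.57, 3.14, 3.14, 3.14, 3.14, 3.14].

## Interface

Orientations are given as a rotation vector (axis times angle).
In Python, from bench import ctrl, vision gives the robot as it stands.
- The arm moves only by the tool jog_arm, never from a script. Its argument "increments" is a list of rows, each an object of numbers: "tx", "ty", "tz": the shift along the tool's x, y, z in mm; "wx", "wy", "wz": the turn, a rotation vector about the tool's x, y, z in rad; "gripper": the opening, from 0 (shut) to 1 (fully open). In form: [{"tx": .., "ty": .., "tz": .., "wx": .., "wy": .., "wz": .., "gripper": ..}, ...]. A call has exactly 5 rows; each row is the pose to reach, as a shift and turn from the pose commanded when the call began, along the tool's axes at that moment; what a row does not reach only later rows make up. A row lasts 1/12 s, in which the tool goes at most 41.7 mm and 7.16 degrees, less where a joint would pass 70% of its speed; a pose out of reach is approached as far as the arm can. A call with a gripper value outside its range is refused whole. The fingers move at their own pace and stop on an object; "grip_force" is the grip in N (left out, the last holds). Time passes only in rows, so rows that repeat a pose let the fingers close, or fill a call up. It gives the time, the measured TCP pose, the force, the opening and the grip force at its end, in the units of the state.
- ctrl.get_state(): the state, without advancing time (a new reading comes with each control period).
- vision.get_image(name): name is "side" or "top" or "wrist"; returns a dict with "color" (384x512x3 uint8, blue, green, red), "fx", "fy", "cx", "cy" (pixels), "k1" (the pictures are not rectified: a ray, as slopes to the right and down, at radius r is drawn at 1 + k1 r^2 times it, then the intrinsics apply), "extrinsics" (4x4, takes a point from world to camera coordinates). Camera axes: x right, y down, z forward; pixel columns grow to the right and rows downward; lengths in m; the calibration is good to about 2 mm. A picture is of the moment at which its call begins. There is no depth.
- ctrl.close_job(): hands the job in; it is judged then, once.
Trained networks look in the newest picture that a camera, given by its name, has taken for a name from the list of things; names that differ only in an ending like _2 or _b are one class to them, and where a whole thing is asked for, a point or a joint stands for the part that bears it (a point fixed in the world has none). Each returns a list of dicts, best first, with "conf" (0 to 1); they miss things now and then, are a little off and sometimes report something else, mostly with a low value. They report only what shows in the picture. A call takes as long as a camera call.
- vision.spot_in(camera, thing): "bbox" ([left, top, right, bottom] in pixels, round what is visible of it).
The state is a dict: "time": time; "joint_positions": joint angles; "qd": joint speeds; "joint_torque": joint torques, N m; "position": TCP position; "tool_rot": TCP orientation; "ft_force": force on the tool from outside, world axes, zero at the start; "torque": the same for the moment, N m; "grip_width": opening from 0.0 (shut) to 1.0 (fully open); "grip_force": force on a finger pad.
Only numpy, scipy, OpenCV 4.12 (cv2) and the standard library are available. Lean on these libraries where they do the work, as an engineer would, in place of code of your own. Each camera call takes 0.05 s, during which the arm holds its last target. There are 200 camera calls.

## Task

The end board of the half-built spice tray is leaning inwards on its fresh glue joint. Fetch the try square, stand its stock on the base board inside the tray, and slide it along, held down flat on the base, so that it brings the end board up square; press it gently but firmly against both faces for a good second so that the corner is flush without a gap. Leave the square standing there in the corner while the glue sets; move the end board only with the square, and leave the other things on the worktop alone.

Things in the scene. Friction and masses are not known exactly. Their poses are not given: they have to be found in the camera images.
- square: Try square standing on its stock: dark wood stock 150 long x 24 wide x 34 high (brass strip on top); steel blade 36 wide, 4 thick, rises at the heel to 130 above the underside. Origin: centre of the stock's underside; x along the stock to the heel (75 away), z up. Heel end face and outer edge of the blade form one straight line at 90 degrees to the underside. About 0.26 kg.
- heel (a point): Middle of the lower edge of the square's heel end: (75, 0, 0) mm in the square's frame.
- grip (a point): Good place to hold the square: in the stock, 95 mm behind the heel and 24 mm above the underside, clear of the blade; the stock is 24 mm wide here.
- tray: Half-built pine spice tray without its long sides, on a 2 mm non-slip mat that keeps it from moving. Origin: on the worktop under the middle; x along the base board to the loose, leaning end; z up. The other end is fixed and upright, its inner face 150 from the origin at -x. Both ends are 12 thick, 150 wide, 100 high and stand on the base board, 300 apart at their feet.
- base_board: Base board of the tray, 324 long x 150 wide x 15 thick, level, fixed; origin: middle of its underside, 2 mm above the worktop, so its top is 17 mm above the worktop. Same axes as the tray. For the check the square should bear on it with 3 to 13 N; as friction at the end board carries about 6 N, that takes a hand force of about 10 N down.
- end_board: The loose end board, 12 thick, 150 wide, 100 high. Origin: middle of its inner lower edge, on which it pivots, at (150, 0, 17) mm in the tray's frame; z points up its inner face. It leans in over the base board.
- lean (a joint): Lean of the loose end board, rad: 0 is square to the base board, positive is inwards (over the base board). It can go past square to negative. Stiff with glue, it stays where it is left; about 3 N at the top moves it. For the check press it with about 10 N sideways (6 to 14); over 30 N spoils it.
- corner (a point): Middle of the inner corner where the loose end board meets the top of the base board; the heel point of the square must come here. (150, 0, 17) mm in the tray's frame.
- end_top (a point): Middle of the upper inner edge of the loose end board, 100 mm up its inner face.
- glue_tube: Bystander: flat tube of glue, 40 x 136 x 28, lying near the square.
- salt_shaker: Bystander: salt shaker, 44 across, 90 high.
- side_0: Bystander: lower of two pine side boards of the tray, 300 x 50 x 10, lying left of the tray.
- side_1: Bystander: upper of the two side boards, lying on the first.

How it is judged:
On the way, in this order (a step that is already met when the one before it is completed fails the run):
1. the square stands on the base board inside the tray, its underside flat on it, while the end board still leans (value of joint lean above 0.035 rad and z of heel in the frame of corner between -0.002 and 0.003 m and x of heel in the frame of corner between -0.16 and -0.003 m and angle between the z axis of square and the z axis of tray, either way round below 0.04 rad and contact force between square and base_board above 0.8 N), for 0.2 s.
2. the held square is pressed down on the base (3 to 13 N) and against the end board (6 to 14 N) at once for 0.8 s, with the end board square within 0.015 rad (value of joint lean between -0.015 and 0.015 rad and contact force between square and base_board between 3 and 13 N and contact force between square and end_board between 6 and 14 N and contact force between the fingers and square above 1 N and angle between the z axis of square and the z axis of tray, either way round below 0.025 rad), for 0.8 s.
At the end, for the whole second after the job is handed in: The end board stands square to the base within 0.015 rad; the square stands released in the corner, upright within 0.02 rad, in line with the tray within 0.06 rad, its heel within 2 mm of the corner both along the tray and in height and no more than 60 mm from the middle of the board; nothing moves (value of joint lean between -0.015 and 0.015 rad and z of heel in the frame of corner between -0.002 and 0.002 m and x of heel in the frame of corner between -0.002 and 0.002 m and y of heel in the frame of corner between -0.06 and 0.06 m and angle between the z axis of square and the z axis of tray, either way round below 0.02 rad and angle between the x axis of square and the x axis of tray, either way round below 0.06 rad and linear speed of square below 0.01 m/s); the robot touches nothing.
It fails at once if the square presses on the end board with more than 30 N (contact force between square and end_board above 30 N).
It fails at once if the robot itself pushes the end board (contact force between the arm and end_board above 1.5 N).
It fails at once if the fingers push the end board (contact force between the fingers and end_board above 1.5 N).
It fails at once if a bystander is moved by more than 20 mm (distance of any of glue_tube, salt_shaker, side_0, side_1 from where it was at the start of the episode above 0.02 m).
It also fails if it takes over 58 s, if anything falls off the work surface, if the arm or the gripper's body presses on something with over 40 N, if the wrist force passes 120 N, or if a joint passes its speed limit or range.

## Working session

There is one attempt and no reset: what is moved stays moved. The work goes in short steps, Python scripts to look and compute and a tool call to move; the robot and the scene stay as the last step left them, time stands still between calls to the robot, and variables do not carry over. Pictures are saved under pics/ and viewed, at most 10 in all, crops included, and the job is handed in when it is done.

Besides the shell and the picture viewer there is one more tool, called after "Request:" as name(argument=value, ...) on one line, values as JSON. jog_arm: Moves the arm, as the interface text tells. Its arguments: {"type":"object","properties":{"increments":{"type":"array"},"grip_force":{"type":"number"}},"required":["increments"]}

```bash
mkdir -p pics
python3 - <<'E'
from bench import ctrl, vision
import cv2,numpy as np
s=ctrl.get_state(); print({k:np.round(v,3) for k,v in s.items()})
ims=[]
for n in("top","side"):
    d=vision.get_image(n); ims.append(d["color"])
    print(n,d["fx"],d["cx"],d["cy"],d["k1"],np.round(d["extrinsics"],4).tolist())
    for t in("square","heel","tray","base_board","end_board","glue_tube","salt_shaker","side_0"):
        print(t,[(np.round(r["bbox"]).tolist(),round(r["conf"],2)) for r in vision.spot_in(n,t)[:2]])
cv2.imwrite("pics/a.png",cv2.resize(ims[0],(800,600)));cv2.imwrite("pics/b.png",cv2.resize(ims[1],(800,600)))
E
```

```text
{'time': np.float64(0.0), 'joint_positions': array([-1.125,  0.322, -0.07 ,  1.452,  0.023,  1.371, -0.057]), 'qd': array([-0.002, -0.001,  0.   ,  0.   ,  0.   , -0.   ,  0.   ]), 'joint_torque': array([ 1.0000e-03, -4.9131e+01, -4.0300e-01, -3.1252e+01, -6.4000e-02,
        4.4000e-02,  0.0000e+00]), 'position': array([0.272, 0.59 , 0.221]), 'tool_rot': array([-6.730e-01, -3.068e+00,  3.000e-03]), 'ft_force': array([-0.048, -0.41 ,  0.037]), 'torque': array([-0.035,  0.017,  0.027]), 'grip_force': np.float64(0.0), 'grip_width': np.float64(1.001)}
top 372.7819237097049 249.56167757061343 188.69101245142602 -0.10766395700575301 [[0.021, -0.9998, -0.0008, 0.06], [-0.9818, -0.0205, -0.1888, 0.4768], [0.1887, 0.0048, -0.982, 0.997], [0.0, 0.0, 0.0, 1.0]]
square [([342.0, 218.0, 395.0, 233.0], 0.77), ([190.0, 170.0, 296.0, 226.0], 0.55)]
heel [([345.0, 222.0, 397.0, 232.0], 0.86), ([182.0, 165.0, 191.0, 222.0], 0.26)]
tray [([182.0, 164.0, 304.0, 232.0], 0.85)]
base_board [([186.0, 169.0, 297.0, 225.0], 0.58), ([101.0, 162.0, 129.0, 266.0], 0.34)]
end_board [([181.0, 166.0, 305.0, 231.0]
[... 196 characters left out ...]
e 429.61008994471365 253.66692775148428 184.03299993487644 -0.009410564214849895 [[-0.9997, 0.0142, -0.0185, 0.4604], [0.0234, 0.6158, -0.7876, 0.0394], [0.0002, -0.7878, -0.6159, 1.583], [0.0, 0.0, 0.0, 1.0]]
square [([270.0, 139.0, 278.0, 164.0], 0.56)]
heel [([269.0, 142.0, 278.0, 164.0], 0.7)]
tray [([230.0, 158.0, 288.0, 252.0], 0.85)]
base_board [([232.0, 186.0, 280.0, 248.0], 0.87)]
end_board [([233.0, 216.0, 283.0, 246.0], 0.94)]
glue_tube [([237.0, 147.0, 245.0, 161.0], 0.4), ([235.0, 184.0, 280.0, 253.0], 0.38)]
salt_shaker [([238.0, 145.0, 246.0, 160.0], 0.65), ([230.0, 165.0, 235.0, 186.0], 0.54)]
side_0 [([225.0, 297.0, 331.0, 308.0], 0.83), ([226.0, 284.0, 328.0, 314.0], 0.65)]
```

View pics/a.png

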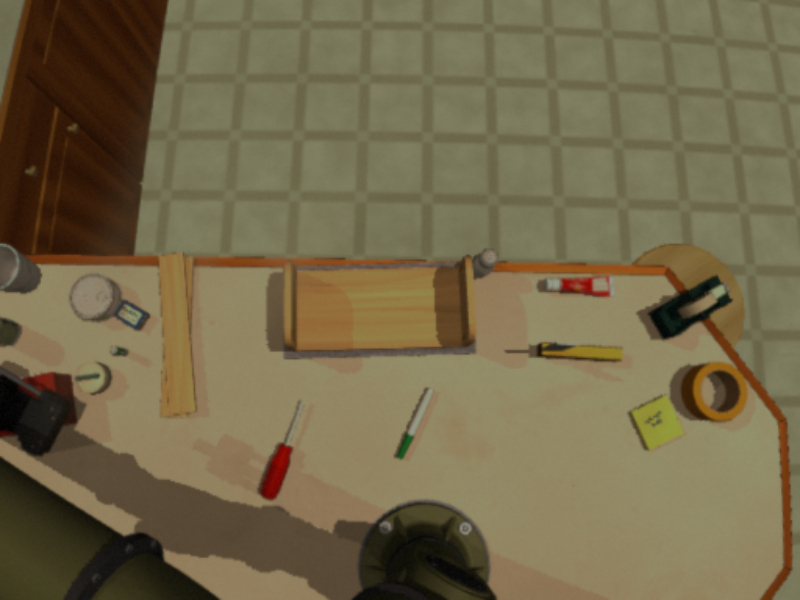

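View pics/b.png

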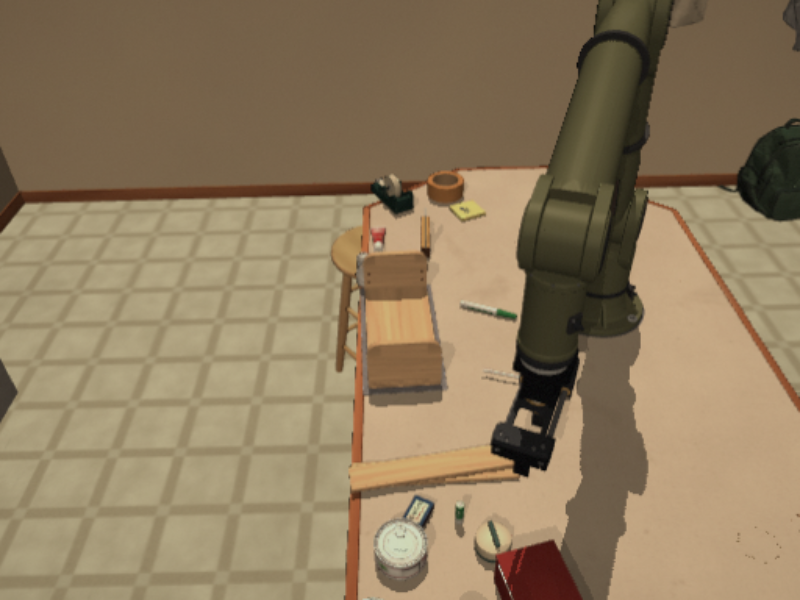

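Run:
```python
import cv2,numpy as np
from bench import vision
a=vision.get_image("top")["color"];b=vision.get_image("side")["color"]
A=cv2.resize(a[155:240,175:405],None,fx=3.45,fy=3.45,interpolation=cv2.INTER_CUBIC)
B=cv2.resize(b[130:260,220:300],None,fx=2.3,fy=2.3,interpolation=cv2.INTER_CUBIC)
C=np.zeros((600,800,3),np.uint8);C[:A.shape[0],:A.shape[1]]=A;C[295:295+B.shape[0],:B.shape[1]]=B
D=cv2.resize(a[205:240,310:405],None,fx=6,fy=6,interpolation=cv2.INTER_CUBIC);C[300:300+D.shape[0],200:200+D.shape[1]]=D
cv2.imwrite("pics/c.png",C)
```

```text
(no output)
```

View pics/c.png

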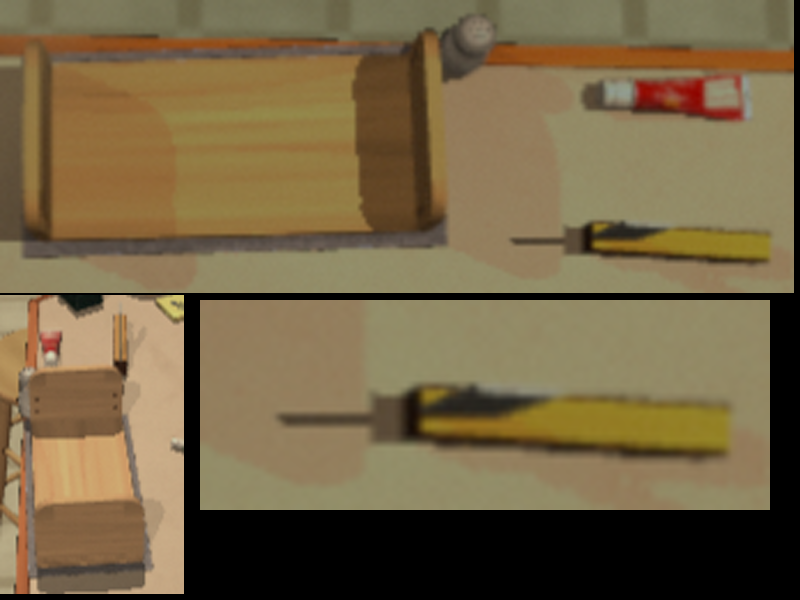

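```bash
cat > h.py <<'E'
import cv2,numpy as np
from bench import ctrl,vision
from scipy.spatial.transform import Rotation as R
def cam(d):
    K=np.array([[d["fx"],0,d["cx"]],[0,d["fy"],d["cy"]],[0,0,1]]);return K,np.array([d["k1"],0,0,0,0.]),np.array(d["extrinsics"])
def w(d,uv,z):
    K,D,E=cam(d);n=cv2.undistortPoints(np.array([[uv]],float),K,D)[0,0]
    r=E[:3,:3].T@[n[0],n[1],1];c=-E[:3,:3].T@E[:3,3];return c+r*(z-c[2])/r[2]
def px(d,P):
    K,D,E=cam(d);return cv2.projectPoints(np.array(P,float).reshape(-1,1,3),cv2.Rodrigues(E[:3,:3])[0],E[:3,3],K,D)[0].reshape(-1,2)
E
python3 - <<'E'
from h import *
d=vision.get_image("top");K,D,E=cam(d);print("cam",(-E[:3,:3].T@E[:3,3]).round(3))
c=lambda x,y:(175+x/3.45,155+y/3.45)
f=lambda x,y:(310+(x-200)/6,205+(y-300)/6)
for n,p,z in[("Ltop outer",c(23,140),.117),("Ltop inner",c(42,140),.117),("Ltop inner as base",c(51,140),.017),("base near L",c(50,238),.017),("base near R",c(418,234),.017),("base far L",c(52,62),.017),("Rtop in",c(418,140),.117),("Rtop out",c(443,140),.117),("mat nl",c(22,256),0),("mat nr",c(446,248),0),("heel",f(408,412),.017),("tail a",f(730,405),.034),("tail b",f(730,455),.034),("hd b",f(415,440),.034),("hd a",f(415,388),.034),
 ("tube",c(660,98),.02),("shaker",c(470,40),.09)]: print(n,w(d,p,z).round(3))
s=ctrl.get_state();print(R.from_rotvec(s["tool_rot"]).as_matrix().round(3))
E
```

```text
cam [0.279 0.065 1.069]
Ltop outer [0.44  0.246 0.117]
Ltop inner [0.44  0.231 0.117]
Ltop inner as base [0.457 0.241 0.017]
base near L [0.375 0.238 0.017]
base near R [ 0.385 -0.064  0.017]
base far L [0.524 0.244 0.017]
Rtop in [ 0.446 -0.052  0.117]
Rtop out [ 0.446 -0.071  0.117]
mat nl [0.361 0.264 0.   ]
mat nr [ 0.376 -0.089  0.   ]
heel [ 0.385 -0.203  0.017]
tail a [ 0.389 -0.353  0.034]
tail b [ 0.365 -0.352  0.034]
hd b [ 0.37  -0.201  0.034]
hd a [ 0.395 -0.202  0.034]
tube [ 0.503 -0.269  0.02 ]
shaker [ 0.531 -0.096  0.09 ]
[[-0.908  0.418  0.   ]
 [ 0.418  0.908  0.   ]
 [-0.     0.    -1.   ]]
```

Request:
jog_arm(increments=[{"tx": -40,"ty": -10,"wz": 0.12},{"tx": -80,"ty": -20,"wz": 0.24},{"tx": -120,"ty": -30,"wz": 0.36},{"tx": -160,"ty": -50,"wz": 0.48},{"tx": -190,"ty": -80,"wz": 0.6}])

```text
validation failed for argument at $.in...
```

```bash
cat >> h.py <<'E'
def plan(*wps):
    "each wp: x,y,z,yaw_deg of tool x axis (tool down) -> tx ty tz wx wy wz from now"
    s=ctrl.get_state();M=R.from_rotvec(s["tool_rot"]);p=s["position"]
    print("t",round(float(s["time"]),2),"p",np.round(p,4),"f",np.round(s["ft_force"],1),"yaw",np.degrees(np.arctan2(*M.as_matrix()[[1,0],0])).round(2),"tilt",M.as_matrix()[:2,2].round(4),"q",s["joint_positions"].round(2),"g",round(float(s["grip_width"]),3),round(float(s["grip_force"]),1))
    for x,y,z,a in wps:
        a=np.radians(a);T=np.array([[np.cos(a),np.sin(a),0],[np.sin(a),-np.cos(a),0],[0,0,-1]])
        Z=M.inv();print((1000*Z.apply(np.array([x,y,z])-p)).round(1),(Z*R.from_matrix(T)).as_rotvec().round(4))
E
python3 -c "
from h import *
plan((.5,.3,.22,110),(.5,.1,.22,87.9))"
```

```text
t 1.05 p [0.2721 0.5903 0.2226] f [0.  0.5 1.2] yaw 155.26 tilt [0.0001 0.    ] q [-1.12  0.32 -0.07  1.45  0.02  1.37 -0.06] g 0.999 0.0
[-328.5 -168.3    2.6] [1.0e-04 0.0e+00 7.9e-01]
[-412.2 -350.     2.6] [1.0000e-04 0.0000e+00 1.1757e+00]
```

Request:
jog_arm(increments=[{"tx": -40,"ty": -10,"tz": 0,"wx": 0,"wy": 0,"wz": 0.12,"gripper": 1},{"tx": -80,"ty": -20,"tz": 0,"wx": 0,"wy": 0,"wz": 0.24,"gripper": 1},{"tx": -120,"ty": -30,"tz": 0,"wx": 0,"wy": 0,"wz": 0.36,"gripper": 1},{"tx": -160,"ty": -50,"tz": 0,"wx": 0,"wy": 0,"wz": 0.48,"gripper": 1},{"tx": -190,"ty": -80,"tz": 0,"wx": 0,"wy": 0,"wz": 0.6,"gripper": 1}])

```text
time: 1.47
position: [0.4127, 0.4401, 0.2223]
tool_rot: [1.559, 2.726, 0.002]
ft_force: [1.1, -1.2, -0.2]
grip_width: 1.001
grip_force: 0.0
```

```bash
python3 -c "
from h import *
plan((.5,.3,.22,110),(.51,.1,.22,87.9),(.48,-.1,.22,87.9))"
```

```text
t 1.47 p [0.4127 0.4401 0.2223] f [ 1.1 -1.2 -0.2] yaw 120.46 tilt [0.0016 0.0002] q [-0.95  0.22  0.1   1.58 -0.02  1.34 -0.31] g 1.001 0.0
[-165.1    4.2    2.4] [0.0015 0.0005 0.1825]
[-342.5  -88.5    2.4] [1.600e-03 2.000e-04 5.682e-01]
[-499.7 -215.8    2.3] [1.600e-03 2.000e-04 5.682e-01]
```

Request:
jog_arm(increments=[{"tx": -40,"ty": 0,"tz": 0,"wx": 0,"wy": 0,"wz": 0.11,"gripper": 1},{"tx": -80,"ty": 0,"tz": 0,"wx": 0,"wy": 0,"wz": 0.22,"gripper": 1},{"tx": -120,"ty": 0,"tz": 0,"wx": 0,"wy": 0,"wz": 0.34,"gripper": 1},{"tx": -160,"ty": 0,"tz": 0,"wx": 0,"wy": 0,"wz": 0.45,"gripper": 1},{"tx": -195,"ty": -10,"tz": 0,"wx": 0,"wy": 0,"wz": 0.57,"gripper": 1}])

```text
time: 1.88
position: [0.5034, 0.2667, 0.2228]
tool_rot: [2.263, 2.178, 0.002]
ft_force: [0.7, -0.0, -0.0]
grip_width: 0.999
grip_force: 0.0
```

```bash
python3 -c "
from h import *
plan((.52,.05,.22,87.9),(.48,-.1,.22,87.9),(.42,-.22,.26,87.9))"
```

```text
t 1.88 p [0.5034 0.2667 0.2228] f [ 0.7 -0.  -0. ] yaw 87.81 tilt [0.0019 0.0001] q [-0.78  0.15  0.28  1.67 -0.04  1.33 -0.54] g 0.999 0.0
[-215.9   24.8    2.8] [ 0.0019 -0.0001 -0.0015]
[-367.3   -9.4    2.7] [ 0.0019 -0.0001 -0.0015]
[-489.5  -64.7  -37.4] [ 0.0019 -0.0001 -0.0015]
```

Request:
jog_arm(increments=[{"tx": -40,"ty": 5,"tz": 0,"wx": 0,"wy": 0,"wz": 0,"gripper": 1},{"tx": -80,"ty": 10,"tz": 0,"wx": 0,"wy": 0,"wz": 0,"gripper": 1},{"tx": -120,"ty": 15,"tz": 0,"wx": 0,"wy": 0,"wz": 0,"gripper": 1},{"tx": -160,"ty": 20,"tz": 0,"wx": 0,"wy": 0,"wz": 0,"gripper": 1},{"tx": -200,"ty": 25,"tz": 0,"wx": 0,"wy": 0,"wz": 0,"gripper": 1}])

```text
time: 2.3
position: [0.52, 0.0665, 0.2229]
tool_rot: [2.255, 2.187, 0.002]
ft_force: [0.7, -0.5, 0.4]
grip_width: 0.998
grip_force: 0.0
```

Request:
jog_arm(increments=[{"tx": -40,"ty": -7,"tz": 0,"wx": 0,"wy": 0,"wz": 0,"gripper": 1},{"tx": -80,"ty": -15,"tz": 0,"wx": 0,"wy": 0,"wz": 0,"gripper": 1},{"tx": -120,"ty": -25,"tz": 0,"wx": 0,"wy": 0,"wz": 0,"gripper": 1},{"tx": -155,"ty": -40,"tz": 0,"wx": 0,"wy": 0,"wz": 0,"gripper": 1},{"tx": -190,"ty": -55,"tz": 0,"wx": 0,"wy": 0,"wz": 0,"gripper": 1}])

```text
time: 2.72
position: [0.4584, -0.1218, 0.2227]
tool_rot: [2.256, 2.186, 0.001]
ft_force: [0.8, -0.0, 0.5]
grip_width: 1.001
grip_force: 0.0
```

Run:
```python
from h import *
d=vision.get_image("wrist");cv2.imwrite("pics/w1.png",d["color"])
K,D,E=cam(d);print("cam",(-E[:3,:3].T@E[:3,3]).round(3), E[:3,:3].round(2).tolist())
plan((.379,-.298,.22,87.9),)
print(px(d,[[.3855,-.203,0],[.377,-.3525,.034],[.379,-.298,.034],[.3855,-.203,.13]]).round(0))
```

```text
cam [ 0.461 -0.048  0.385] [[1.0, -0.03, 0.0], [-0.03, -0.96, 0.27], [-0.01, -0.27, -0.96]]
t 2.77 p [ 0.4548 -0.1302  0.223 ] f [-2.9 -6.6 -0.8] yaw 87.6 tilt [-0.0009 -0.0027] q [-0.41 -0.09  0.6   1.89  0.06  1.33  0.13] g 1.004 0.0
[-170.8  -68.7    3.5] [-0.0008  0.0027 -0.0052]
[[197. 230.]
 [196. 349.]
 [194. 313.]
 [173. 287.]]
```

View pics/w1.png

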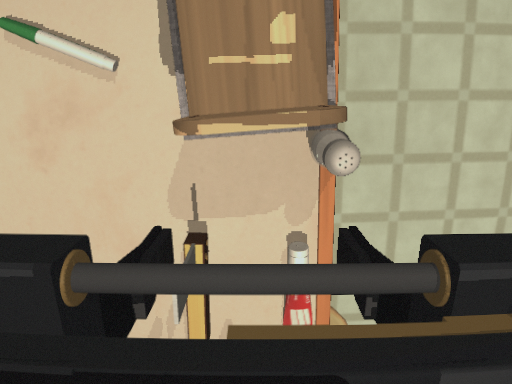

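Request:
jog_arm(increments=[{"tx": -40,"ty": -16,"tz": 0,"wx": 0,"wy": 0,"wz": 0,"gripper": 1},{"tx": -80,"ty": -32,"tz": 0,"wx": 0,"wy": 0,"wz": 0,"gripper": 1},{"tx": -115,"ty": -48,"tz": 0,"wx": 0,"wy": 0,"wz": 0,"gripper": 1},{"tx": -150,"ty": -62,"tz": 0,"wx": 0,"wy": 0,"wz": 0,"gripper": 1},{"tx": -168,"ty": -66,"tz": 0,"wx": 0,"wy": 0,"wz": 0,"gripper": 1}])

```text
time: 3.18
position: [0.385, -0.2904, 0.2232]
tool_rot: [2.262, 2.179, 0.001]
ft_force: [0.3, 0.3, 0.6]
grip_width: 1.0
grip_force: 0.0
```

Run:
```python
from h import *
vision.get_image("wrist");vision.get_image("wrist")
d=vision.get_image("wrist");cv2.imwrite("pics/w2.png",d["color"])
plan((.381,-.298,.1,88),(.381,-.298,.008,88))
print(px(d,[[.3855,-.203,0],[.3855,-.203,.034],[.3788,-.3525,.034],[.381,-.298,.034],[.3855,-.203,.13]]).round(0))
```

```text
t 3.33 p [ 0.3875 -0.2869  0.2229] f [ 0.6  0.5 -0.6] yaw 87.99 tilt [0.0009 0.0002] q [-0.27 -0.09  0.81  1.88  0.07  1.33  0.49] g 0.999 0.0
[-11.3  -6.2 122.8] [ 0.0009 -0.0002 -0.0001]
[-11.3  -6.3 214.8] [ 0.0009 -0.0002 -0.0001]
[[250.  86.]
 [250.  84.]
 [250. 224.]
 [249. 177.]
 [248.  79.]]
```

View pics/w2.png

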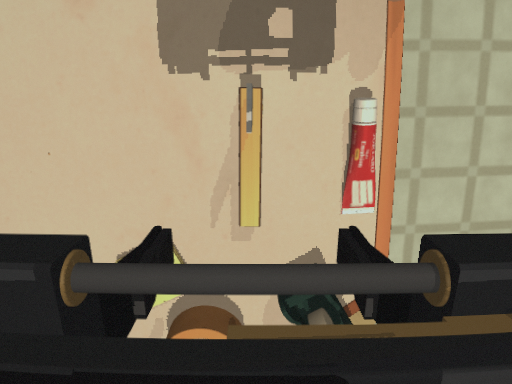

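Request:
jog_arm(increments=[{"tx": -13,"ty": -6,"tz": 30,"wx": 0,"wy": 0,"wz": 0,"gripper": 1},{"tx": -13,"ty": -6,"tz": 70,"wx": 0,"wy": 0,"wz": 0,"gripper": 1},{"tx": -13,"ty": -6,"tz": 110,"wx": 0,"wy": 0,"wz": 0,"gripper": 1},{"tx": -13,"ty": -6,"tz": 145,"wx": 0,"wy": 0,"wz": 0,"gripper": 1},{"tx": -13,"ty": -6,"tz": 170,"wx": 0,"wy": 0,"wz": 0,"gripper": 1}])

```text
time: 3.75
position: [0.3812, -0.2956, 0.0494]
tool_rot: [-2.25, -2.187, 0.0]
ft_force: [0.9, 0.9, -0.0]
grip_width: 1.0
grip_force: 0.0
```

Run:
```python
from h import *
plan((.3815,-.300,.005,88))
```

```text
t 3.75 p [ 0.3812 -0.2956  0.0494] f [ 0.9  0.9 -0. ] yaw 88.37 tilt [-0.0026  0.0023] q [-0.2   0.17  0.87  2.07 -0.16  0.97  0.73] g 1.0 0.0
[-4.5  0.5 44.4] [-0.0027 -0.0022  0.0065]
```

Request:
jog_arm(increments=[{"tx": 0,"ty": 0,"tz": 15,"wx": 0,"wy": 0,"wz": 0,"gripper": 1},{"tx": 0,"ty": 0,"tz": 28,"wx": 0,"wy": 0,"wz": 0,"gripper": 1},{"tx": 0,"ty": 0,"tz": 38,"wx": 0,"wy": 0,"wz": 0,"gripper": 1},{"tx": 0,"ty": 0,"tz": 43,"wx": 0,"wy": 0,"wz": 0,"gripper": 1},{"tx": 0,"ty": 0,"tz": 43,"wx": 0,"wy": 0,"wz": 0,"gripper": 1}])

```text
time: 4.17
position: [0.3817, -0.2972, 0.0087]
tool_rot: [-2.253, -2.187, 0.001]
ft_force: [-0.1, -0.0, 0.5]
grip_width: 0.998
grip_force: 0.0
```

Run:
```python
from h import *
vision.get_image("wrist")
plan((.3815,-.300,.005,88))
```

```text
t 4.22 p [ 0.3821 -0.2979  0.0095] f [0.  0.1 1.1] yaw 88.28 tilt [-0.0003  0.0004] q [-0.15  0.26  0.84  2.1  -0.25  0.88  0.8 ] g 1.002 0.0
[-2.2 -0.5  4.5] [-0.0003 -0.0004  0.0049]
```

Request:
jog_arm(increments=[{"tx": -2,"ty": 0,"tz": 3.5,"wx": 0,"wy": 0,"wz": 0,"gripper": 0.6},{"tx": -2,"ty": 0,"tz": 3.5,"wx": 0,"wy": 0,"wz": 0,"gripper": 0.4},{"tx": -2,"ty": 0,"tz": 3.5,"wx": 0,"wy": 0,"wz": 0,"gripper": 0},{"tx": -2,"ty": 0,"tz": 3.5,"wx": 0,"wy": 0,"wz": 0,"gripper": 0},{"tx": -2,"ty": 0,"tz": 3.5,"wx": 0,"wy": 0,"wz": 0,"gripper": 0}], grip_force=40)

```text
time: 4.63
position: [0.3819, -0.3006, 0.0064]
tool_rot: [2.255, 2.186, 0.001]
ft_force: [-0.4, 0.7, 0.1]
grip_width: 0.708
grip_force: 0.0
```

Request:
jog_arm(increments=[{"tx": 0,"ty": 0,"tz": 0,"wx": 0,"wy": 0,"wz": 0,"gripper": 0},{"tx": 0,"ty": 0,"tz": 0,"wx": 0,"wy": 0,"wz": 0,"gripper": 0},{"tx": 0,"ty": 0,"tz": 0,"wx": 0,"wy": 0,"wz": 0,"gripper": 0},{"tx": 0,"ty": 0,"tz": 0,"wx": 0,"wy": 0,"wz": 0,"gripper": 0},{"tx": 0,"ty": 0,"tz": 0,"wx": 0,"wy": 0,"wz": 0,"gripper": 0}])

```text
time: 5.05
position: [0.3816, -0.3004, 0.006]
tool_rot: [-2.256, -2.187, -0.0]
ft_force: [-0.3, -0.3, -0.6]
grip_width: 0.326
grip_force: 0.0
```

Run:
```python
from h import *
plan((.3815,-.300,.17,88))
```

```text
t 5.05 p [ 0.3816 -0.3004  0.006 ] f [-0.3 -0.3 -0.6] yaw 88.22 tilt [0.     0.0001] q [-0.15  0.27  0.84  2.1  -0.26  0.88  0.81] g 0.326 0.0
[ 4.00e-01 -1.00e-01 -1.64e+02] [ 0.     -0.0001  0.0039]
```

Request:
jog_arm(increments=[{"tx": 0,"ty": 0,"tz": 0,"wx": 0,"wy": 0,"wz": 0,"gripper": 0},{"tx": 0,"ty": 0,"tz": 0,"wx": 0,"wy": 0,"wz": 0,"gripper": 0},{"tx": 0,"ty": 0,"tz": 0,"wx": 0,"wy": 0,"wz": 0,"gripper": 0},{"tx": 0,"ty": 0,"tz": 0,"wx": 0,"wy": 0,"wz": 0,"gripper": 0},{"tx": 0,"ty": 0,"tz": 0,"wx": 0,"wy": 0,"wz": 0,"gripper": 0}])

```text
time: 5.47
position: [0.3815, -0.3005, 0.006]
tool_rot: [-2.256, -2.187, 0.0]
ft_force: [-0.6, -0.9, 1.4]
grip_width: 0.272
grip_force: 40.0
```

Run:
```python
from h import *
plan((.3815,-.300,.17,88))
```

```text
t 5.47 p [ 0.3815 -0.3005  0.006 ] f [-0.6 -0.9  1.4] yaw 88.22 tilt [-0.0001  0.0001] q [-0.15  0.27  0.84  2.1  -0.26  0.88  0.81] g 0.272 40.0
[   0.5   -0.  -164. ] [-0.0001 -0.0001  0.0039]
```

Request:
jog_arm(increments=[{"tx": 0,"ty": 0,"tz": -15,"wx": 0,"wy": 0,"wz": 0,"gripper": 0},{"tx": 0,"ty": 0,"tz": -45,"wx": 0,"wy": 0,"wz": 0,"gripper": 0},{"tx": 0,"ty": 0,"tz": -85,"wx": 0,"wy": 0,"wz": 0,"gripper": 0},{"tx": 0,"ty": 0,"tz": -125,"wx": 0,"wy": 0,"wz": 0,"gripper": 0},{"tx": 0,"ty": 0,"tz": -150,"wx": 0,"wy": 0,"wz": 0,"gripper": 0}])

```text
time: 5.88
position: [0.3822, -0.3015, 0.1592]
tool_rot: [2.254, 2.184, 0.002]
ft_force: [1.3, -0.1, -2.5]
grip_width: 0.273
grip_force: 40.0
```

Run:
```python
from h import *
vision.get_image("wrist")
plan((.46,-.1,.18,88),(.46,.05,.16,92))
```

```text
t 5.93 p [ 0.3846 -0.3028  0.1628] f [ 1.9 -1.3  0.3] yaw 88.17 tilt [ 0.0097 -0.0027] q [-0.28 -0.02  0.9   1.95  0.01  1.19  0.58] g 0.277 40.0
[205.   69.1 -17. ] [0.0098 0.0023 0.003 ]
[355.   64.1   2.6] [ 0.0097  0.0027 -0.0668]
```

Request:
jog_arm(increments=[{"tx": 20,"ty": 10,"tz": -22,"wx": 0,"wy": 0,"wz": 0,"gripper": 0},{"tx": 50,"ty": 20,"tz": -22,"wx": 0,"wy": 0,"wz": 0,"gripper": 0},{"tx": 85,"ty": 35,"tz": -22,"wx": 0,"wy": 0,"wz": 0,"gripper": 0},{"tx": 120,"ty": 50,"tz": -22,"wx": 0,"wy": 0,"wz": -0.02,"gripper": 0},{"tx": 155,"ty": 60,"tz": -22,"wx": 0,"wy": 0,"wz": -0.04,"gripper": 0}])

```text
time: 6.35
position: [0.447, -0.1455, 0.1776]
tool_rot: [2.211, 2.232, 0.001]
ft_force: [0.9, -0.1, -1.7]
grip_width: 0.276
grip_force: 40.0
```

Request:
jog_arm(increments=[{"tx": 35,"ty": 5,"tz": 0,"wx": 0,"wy": 0,"wz": -0.01,"gripper": 0},{"tx": 75,"ty": 10,"tz": 0,"wx": 0,"wy": 0,"wz": -0.02,"gripper": 0},{"tx": 115,"ty": 12,"tz": 0,"wx": 0,"wy": 0,"wz": -0.03,"gripper": 0},{"tx": 150,"ty": 12,"tz": 0,"wx": 0,"wy": 0,"wz": -0.03,"gripper": 0},{"tx": 170,"ty": 12,"tz": 0,"wx": 0,"wy": 0,"wz": -0.03,"gripper": 0}])

```text
time: 6.77
position: [0.4558, 0.0276, 0.177]
tool_rot: [-2.17, -2.268, 0.0]
ft_force: [-0.4, 0.8, -3.1]
grip_width: 0.27
grip_force: 40.0
```

Run:
```python
from h import *
for i in range(4): vision.get_image("wrist")
plan((.455,.05,.06,92))
d=vision.get_image("wrist");cv2.imwrite("pics/w3.png",d["color"])
plan((.455,.05,.06,92))
K,D,E=cam(d);print("cam",(-E[:3,:3].T@E[:3,3]).round(3))
print(px(d,[[.375,.238,.017],[.525,.243,.017],[.385,-.063,.017],[.535,-.06,.017]]).round(0).tolist())
```

```text
t 6.97 p [0.4563 0.0226 0.1772] f [ 0.4 -0.5 -3. ] yaw 92.31 tilt [-0.0013 -0.0011] q [-0.61 -0.09  0.48  1.98  0.04  1.24 -0.1 ] g 0.275 40.0
[ 2.760e+01 -1.000e-01  1.172e+02] [-0.0013  0.001   0.0053]
t 7.02 p [0.4565 0.0216 0.1774] f [-0.8 -0.6 -3. ] yaw 92.18 tilt [-0.001  -0.0009] q [-0.61 -0.09  0.48  1.98  0.04  1.24 -0.1 ] g 0.268 40.0
[ 28.6  -0.3 117.4] [-0.001   0.0009  0.0032]
cam [0.454 0.096 0.339]
[[169.0, -74.0], [345.0, -73.0], [184.0, 252.0], [326.0, 254.0]]
```

View pics/w3.png

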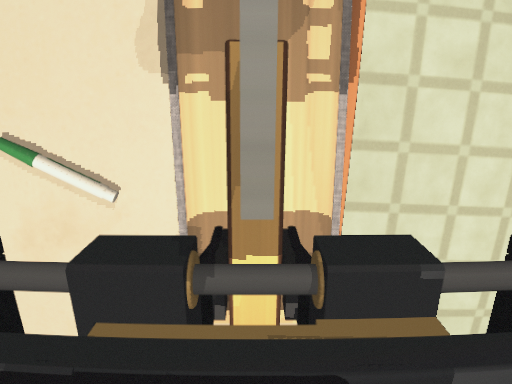

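Run:
```python
from h import *
d=vision.get_image("wrist");I=d["color"];g=cv2.cvtColor(I,cv2.COLOR_BGR2HSV)
L=[];Rr=[]
for v in range(95,205,5):
    s=g[v,:,1].astype(int)
    # mat is grey (low sat): find columns
    m=np.where(s[150:205]<70)[0]; n=np.where(s[320:365]<70)[0]
    if len(m): L.append(w(d,(150+m.max()+1,v),.017)[:2])
    if len(n): Rr.append(w(d,(320+n.min(),v),.017)[:2])
for A in(L,Rr):
    A=np.array(A)
    if len(A)<4: print(len(A));continue
    b,a=np.polyfit(A[:,1],A[:,0],1);print(len(A),"x=",round(a,4),"+",round(b,4),"y resid",np.std(A[:,0]-a-b*A[:,1]).round(4),"at .24:",round(a+b*.24,4))
```

```text
22 x= 0.3873 + -0.0452 y resid 0.0003 at .24: 0.3764
22 x= 0.5364 + -0.0422 y resid 0.0003 at .24: 0.5262
```

Request:
jog_arm(increments=[{"tx": 20,"ty": 2,"tz": 20,"wx": 0,"wy": 0,"wz": -0.005,"gripper": 0},{"tx": 40,"ty": 4,"tz": 50,"wx": 0,"wy": 0,"wz": -0.005,"gripper": 0},{"tx": 50,"ty": 4,"tz": 85,"wx": 0,"wy": 0,"wz": -0.005,"gripper": 0},{"tx": 50,"ty": 4,"tz": 115,"wx": 0,"wy": 0,"wz": -0.005,"gripper": 0},{"tx": 50,"ty": 4,"tz": 135,"wx": 0,"wy": 0,"wz": -0.005,"gripper": 0}])

```text
time: 7.48
position: [0.4572, 0.0716, 0.0402]
tool_rot: [-2.172, -2.268, 0.005]
ft_force: [-0.6, -0.1, -2.4]
grip_width: 0.272
grip_force: 40.0
```

Run:
```python
from h import *
for i in range(3): vision.get_image("side")
plan((.4588,.07,.023,92.5))
```

```text
t 7.63 p [0.4577 0.071  0.0419] f [ 0.6 -0.5 -3.3] yaw 92.38 tilt [-0.0033 -0.0019] q [-0.64  0.11  0.45  2.11 -0.06  0.94 -0.12] g 0.274 40.0
[-1.   1.1 18.9] [-0.0034  0.0017 -0.0021]
```

Request:
jog_arm(increments=[{"tx": 0,"ty": 1,"tz": 6,"wx": 0,"wy": 0,"wz": 0,"gripper": 0},{"tx": 0,"ty": 1,"tz": 12,"wx": 0,"wy": 0,"wz": 0,"gripper": 0},{"tx": 0,"ty": 1,"tz": 16,"wx": 0,"wy": 0,"wz": 0,"gripper": 0},{"tx": 0,"ty": 1,"tz": 17,"wx": 0,"wy": 0,"wz": 0,"gripper": 0},{"tx": 0,"ty": 1,"tz": 17,"wx": 0,"wy": 0,"wz": 0,"gripper": 0}])

```text
time: 8.05
position: [0.46, 0.0729, 0.0262]
tool_rot: [2.172, 2.27, 0.001]
ft_force: [0.0, -0.5, -2.3]
grip_width: 0.273
grip_force: 40.0
```

Request:
jog_arm(increments=[{"tx": 0,"ty": 0,"tz": 0.5,"wx": 0,"wy": 0,"wz": 0,"gripper": 0},{"tx": 0,"ty": 0,"tz": 1,"wx": 0,"wy": 0,"wz": 0,"gripper": 0},{"tx": 0,"ty": 0,"tz": 1.5,"wx": 0,"wy": 0,"wz": 0,"gripper": 0},{"tx": 0,"ty": 0,"tz": 2,"wx": 0,"wy": 0,"wz": 0,"gripper": 0},{"tx": 0,"ty": 0,"tz": 2,"wx": 0,"wy": 0,"wz": 0,"gripper": 0}])

```text
time: 8.47
position: [0.4599, 0.0729, 0.0241]
tool_rot: [2.172, 2.27, 0.0]
ft_force: [0.9, 0.9, -2.5]
grip_width: 0.273
grip_force: 40.0
```

Run:
```python
from h import *
plan((.4588,.07,.023,92.5)); print(ctrl.get_state()["torque"])
```

```text
t 8.47 p [0.4599 0.0729 0.0241] f [ 0.9  0.9 -2.5] yaw 92.52 tilt [0.0001 0.0001] q [-0.63  0.14  0.44  2.12 -0.08  0.9  -0.1 ] g 0.273 40.0
[-2.9 -1.2  1.1] [ 0.0001 -0.0001  0.0004]
[-0.19087383  0.07650972  0.05186608]
```

Request:
jog_arm(increments=[{"tx": 0,"ty": 0,"tz": 0.5,"wx": 0,"wy": 0,"wz": 0,"gripper": 0},{"tx": 0,"ty": 0,"tz": 1,"wx": 0,"wy": 0,"wz": 0,"gripper": 0},{"tx": 0,"ty": 0,"tz": 1.5,"wx": 0,"wy": 0,"wz": 0,"gripper": 0},{"tx": 0,"ty": 0,"tz": 1.5,"wx": 0,"wy": 0,"wz": 0,"gripper": 0},{"tx": 0,"ty": 0,"tz": 1.5,"wx": 0,"wy": 0,"wz": 0,"gripper": 0}])

```text
time: 8.88
position: [0.46, 0.0729, 0.023]
tool_rot: [-2.172, -2.269, -0.0]
ft_force: [-2.9, -1.7, 3.9]
grip_width: 0.276
grip_force: 40.0
```

Request:
jog_arm(increments=[{"tx": 0,"ty": 0,"tz": 0.5,"wx": 0,"wy": 0,"wz": 0,"gripper": 0},{"tx": 0,"ty": 0,"tz": 0.5,"wx": 0,"wy": 0,"wz": 0,"gripper": 0},{"tx": 0,"ty": 0,"tz": 0.5,"wx": 0,"wy": 0,"wz": 0,"gripper": 0},{"tx": 0,"ty": 0,"tz": 0.5,"wx": 0,"wy": 0,"wz": 0,"gripper": 0},{"tx": 0,"ty": 0,"tz": 0.5,"wx": 0,"wy": 0,"wz": 0,"gripper": 0}])

```text
time: 9.3
position: [0.46, 0.0729, 0.023]
tool_rot: [-2.172, -2.269, -0.0]
ft_force: [-4.1, -1.4, 10.0]
grip_width: 0.271
grip_force: 40.0
```

Run:
```python
from h import *
plan((.4588,.07,.023,92.5)); print(ctrl.get_state()["torque"])
```

```text
t 9.3 p [0.46   0.0729 0.023 ] f [-4.1 -1.4 10. ] yaw 92.52 tilt [-0.0003  0.0005] q [-0.63  0.14  0.44  2.12 -0.08  0.89 -0.1 ] g 0.271 40.0
[-2.8 -1.3 -0. ] [-0.0002 -0.0005  0.0003]
[-0.31562595  1.03544499 -0.02623099]
```

Request:
jog_arm(increments=[{"tx": 3,"ty": 0,"tz": -0.5,"wx": 0,"wy": 0,"wz": 0,"gripper": 0},{"tx": 10,"ty": 0,"tz": -0.5,"wx": 0,"wy": 0,"wz": 0,"gripper": 0},{"tx": 20,"ty": 0,"tz": -0.5,"wx": 0,"wy": 0,"wz": 0,"gripper": 0},{"tx": 30,"ty": 0,"tz": -0.5,"wx": 0,"wy": 0,"wz": 0,"gripper": 0},{"tx": 38,"ty": 0,"tz": -0.5,"wx": 0,"wy": 0,"wz": 0,"gripper": 0}])

```text
time: 9.72
position: [0.459, 0.1116, 0.023]
tool_rot: [2.171, 2.269, 0.001]
ft_force: [0.9, -5.7, 6.7]
grip_width: 0.276
grip_force: 40.0
```

Request:
jog_arm(increments=[{"tx": 3,"ty": 0,"tz": 0,"wx": 0,"wy": 0,"wz": 0,"gripper": 0},{"tx": 6,"ty": 0,"tz": 0,"wx": 0,"wy": 0,"wz": 0,"gripper": 0},{"tx": 8,"ty": 0,"tz": 0,"wx": 0,"wy": 0,"wz": 0,"gripper": 0},{"tx": 8,"ty": 0,"tz": 0,"wx": 0,"wy": 0,"wz": 0,"gripper": 0},{"tx": 8,"ty": 0,"tz": 0,"wx": 0,"wy": 0,"wz": 0,"gripper": 0}])

```text
time: 10.13
position: [0.4585, 0.1196, 0.023]
tool_rot: [2.17, 2.27, 0.001]
ft_force: [0.2, -3.5, 5.4]
grip_width: 0.271
grip_force: 40.0
```

Run:
```python
from h import *
d=vision.get_image("side")
plan((.4588,.07,.023,92.5)); print(ctrl.get_state()["torque"])
A=cv2.resize(d["color"][130:260,215:315],None,fx=4.6,fy=4.6,interpolation=cv2.INTER_CUBIC)
cv2.imwrite("pics/s1.png",A)
```

```text
t 10.18 p [0.4585 0.1196 0.023 ] f [ 0.1 -3.7  5.7] yaw 92.57 tilt [0.0012 0.0001] q [-0.69  0.16  0.41  2.1  -0.08  0.89 -0.2 ] g 0.275 40.0
[-49.6  -1.9  -0. ] [ 0.0013 -0.0001  0.0013]
[-0.87105901  0.09633327  0.03091447]
```

View pics/s1.png

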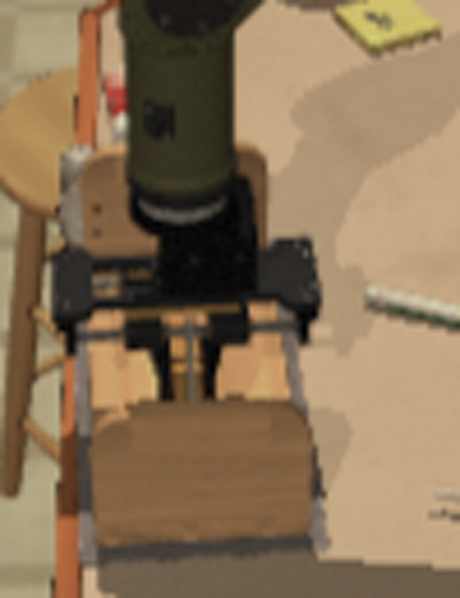

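Request:
jog_arm(increments=[{"tx": 2,"ty": 0,"tz": 0,"wx": 0,"wy": 0,"wz": 0,"gripper": 0},{"tx": 4,"ty": 0,"tz": 0,"wx": 0,"wy": 0,"wz": 0,"gripper": 0},{"tx": 6,"ty": 0,"tz": 0,"wx": 0,"wy": 0,"wz": 0,"gripper": 0},{"tx": 8,"ty": 0,"tz": 0,"wx": 0,"wy": 0,"wz": 0,"gripper": 0},{"tx": 10,"ty": 0,"tz": 0,"wx": 0,"wy": 0,"wz": 0,"gripper": 0}])

```text
time: 10.6
position: [0.4581, 0.1288, 0.023]
tool_rot: [2.171, 2.269, 0.0]
ft_force: [-0.1, -6.4, 7.0]
grip_width: 0.272
grip_force: 40.0
```

Request:
jog_arm(increments=[{"tx": 1,"ty": 0,"tz": 0,"wx": 0,"wy": 0,"wz": 0,"gripper": 0},{"tx": 2,"ty": 0,"tz": 0,"wx": 0,"wy": 0,"wz": 0,"gripper": 0},{"tx": 3,"ty": 0,"tz": 0,"wx": 0,"wy": 0,"wz": 0,"gripper": 0},{"tx": 4,"ty": 0,"tz": 0,"wx": 0,"wy": 0,"wz": 0,"gripper": 0},{"tx": 5,"ty": 0,"tz": 0,"wx": 0,"wy": 0,"wz": 0,"gripper": 0}])

```text
time: 11.02
position: [0.4578, 0.1337, 0.023]
tool_rot: [2.171, 2.269, 0.0]
ft_force: [0.8, -7.1, 6.5]
grip_width: 0.273
grip_force: 40.0
```

Run:
```python
from h import *
plan((.4588,.145,.023,92.5)); print(ctrl.get_state()["torque"])
```

```text
t 11.02 p [0.4578 0.1337 0.023 ] f [ 0.8 -7.1  6.5] yaw 92.54 tilt [ 0.001  -0.0008] q [-0.71  0.16  0.39  2.1  -0.08  0.9  -0.23] g 0.273 40.0
[11.2  1.5 -0. ] [0.001  0.0009 0.0007]
[-1.29057077  0.11348071  0.00455524]
```

Request:
jog_arm(increments=[{"tx": 1,"ty": 0,"tz": 0,"wx": 0,"wy": 0,"wz": 0,"gripper": 0},{"tx": 2,"ty": 0,"tz": 0,"wx": 0,"wy": 0,"wz": 0,"gripper": 0},{"tx": 3,"ty": 0,"tz": 0,"wx": 0,"wy": 0,"wz": 0,"gripper": 0},{"tx": 4,"ty": 0,"tz": 0,"wx": 0,"wy": 0,"wz": 0,"gripper": 0},{"tx": 4.5,"ty": 0,"tz": 0,"wx": 0,"wy": 0,"wz": 0,"gripper": 0}])

```text
time: 11.43
position: [0.4577, 0.1377, 0.023]
tool_rot: [2.171, 2.269, -0.001]
ft_force: [0.7, -7.9, 6.6]
grip_width: 0.276
grip_force: 40.0
```

Request:
jog_arm(increments=[{"tx": 0.5,"ty": 0,"tz": 0,"wx": 0,"wy": 0,"wz": 0,"gripper": 0},{"tx": 1,"ty": 0,"tz": 0,"wx": 0,"wy": 0,"wz": 0,"gripper": 0},{"tx": 1.5,"ty": 0,"tz": 0,"wx": 0,"wy": 0,"wz": 0,"gripper": 0},{"tx": 2,"ty": 0,"tz": 0,"wx": 0,"wy": 0,"wz": 0,"gripper": 0},{"tx": 2,"ty": 0,"tz": 0,"wx": 0,"wy": 0,"wz": 0,"gripper": 0}])

```text
time: 11.85
position: [0.4576, 0.1389, 0.023]
tool_rot: [2.171, 2.268, -0.002]
ft_force: [0.3, -8.9, 7.8]
grip_width: 0.269
grip_force: 40.0
```

Run:
```python
from h import *
plan((.4588,.145,.023,92.5)); print(ctrl.get_state()["torque"])
```

```text
t 11.85 p [0.4576 0.1389 0.023 ] f [ 0.3 -8.9  7.8] yaw 92.5 tilt [ 0.0007 -0.0023] q [-0.72  0.17  0.39  2.09 -0.08  0.9  -0.24] g 0.269 40.0
[ 6.1  1.5 -0. ] [0.0006 0.0024 0.    ]
[-1.89932337  0.04430308  0.10985021]
```

Request:
jog_arm(increments=[{"tx": 0.5,"ty": 0,"tz": 0,"wx": 0,"wy": 0,"wz": 0,"gripper": 0},{"tx": 1,"ty": 0,"tz": 0,"wx": 0,"wy": 0,"wz": 0,"gripper": 0},{"tx": 1.5,"ty": 0,"tz": 0,"wx": 0,"wy": 0,"wz": 0,"gripper": 0},{"tx": 2,"ty": 0,"tz": 0,"wx": 0,"wy": 0,"wz": 0,"gripper": 0},{"tx": 2,"ty": 0,"tz": 0,"wx": 0,"wy": 0,"wz": 0,"gripper": 0}])

```text
time: 12.27
position: [0.4574, 0.1413, 0.023]
tool_rot: [2.171, 2.268, -0.001]
ft_force: [0.2, -8.7, 7.8]
grip_width: 0.268
grip_force: 40.0
```

Run:
```python
from h import *
plan((.4588,.145,.023,92.5)); print(ctrl.get_state()["torque"])
```

```text
t 12.27 p [0.4574 0.1413 0.023 ] f [ 0.2 -8.7  7.8] yaw 92.51 tilt [ 0.0007 -0.0019] q [-0.72  0.17  0.39  2.09 -0.08  0.9  -0.24] g 0.268 40.0
[ 3.7  1.5 -0. ] [0.0006 0.0019 0.0002]
[-1.73115012  0.01431758  0.07064694]
```

Request:
jog_arm(increments=[{"tx": 0.4,"ty": 0,"tz": 0,"wx": 0,"wy": 0,"wz": 0,"gripper": 0},{"tx": 0.8,"ty": 0,"tz": 0,"wx": 0,"wy": 0,"wz": 0,"gripper": 0},{"tx": 1.2,"ty": 0,"tz": 0,"wx": 0,"wy": 0,"wz": 0,"gripper": 0},{"tx": 1.5,"ty": 0,"tz": 0,"wx": 0,"wy": 0,"wz": 0,"gripper": 0},{"tx": 1.5,"ty": 0,"tz": 0,"wx": 0,"wy": 0,"wz": 0,"gripper": 0}])

```text
time: 12.68
position: [0.4574, 0.1427, 0.023]
tool_rot: [2.171, 2.268, -0.001]
ft_force: [-0.3, -7.6, 6.4]
grip_width: 0.275
grip_force: 40.0
```

Run:
```python
from h import *
plan((.4588,.145,.023,92.5)); print(ctrl.get_state()["torque"])
```

```text
t 12.68 p [0.4574 0.1427 0.023 ] f [-0.3 -7.6  6.4] yaw 92.5 tilt [ 0.0008 -0.0019] q [-0.72  0.17  0.39  2.09 -0.08  0.9  -0.25] g 0.275 40.0
[ 2.3  1.5 -0. ] [0.0007 0.002  0.0001]
[-1.74326567  0.07246933 -0.00568284]
```

Request:
jog_arm(increments=[{"tx": 0.3,"ty": 0,"tz": 0,"wx": 0,"wy": 0,"wz": 0,"gripper": 0},{"tx": 0.6,"ty": 0,"tz": 0,"wx": 0,"wy": 0,"wz": 0,"gripper": 0},{"tx": 0.9,"ty": 0,"tz": 0,"wx": 0,"wy": 0,"wz": 0,"gripper": 0},{"tx": 1.0,"ty": 0,"tz": 0,"wx": 0,"wy": 0,"wz": 0,"gripper": 0},{"tx": 1.0,"ty": 0,"tz": 0,"wx": 0,"wy": 0,"wz": 0,"gripper": 0}])

```text
time: 13.1
position: [0.4574, 0.1436, 0.023]
tool_rot: [2.171, 2.268, -0.001]
ft_force: [0.6, -8.8, 7.7]
grip_width: 0.271
grip_force: 40.0
```

Request:
jog_arm(increments=[{"tx": 0.3,"ty": 0,"tz": 0,"wx": 0,"wy": 0,"wz": 0,"gripper": 0},{"tx": 0.6,"ty": 0,"tz": 0,"wx": 0,"wy": 0,"wz": 0,"gripper": 0},{"tx": 0.8,"ty": 0,"tz": 0,"wx": 0,"wy": 0,"wz": 0,"gripper": 0},{"tx": 0.8,"ty": 0,"tz": 0,"wx": 0,"wy": 0,"wz": 0,"gripper": 0},{"tx": 0.8,"ty": 0,"tz": 0,"wx": 0,"wy": 0,"wz": 0,"gripper": 0}])

```text
time: 13.52
position: [0.4574, 0.1439, 0.023]
tool_rot: [2.171, 2.268, -0.002]
ft_force: [-0.0, -8.9, 8.5]
grip_width: 0.273
grip_force: 40.0
```

Run:
```python
from h import *
plan((.4588,.145,.023,92.5)); print(ctrl.get_state()["torque"])
```

```text
t 13.52 p [0.4574 0.1439 0.023 ] f [-0.  -8.9  8.5] yaw 92.49 tilt [ 0.0006 -0.0026] q [-0.72  0.17  0.39  2.09 -0.08  0.9  -0.25] g 0.273 40.0
[ 1.   1.5 -0. ] [ 0.0005  0.0026 -0.0001]
[-2.01512418  0.10017349  0.08189852]
```

Request:
jog_arm(increments=[{"tx": 0.3,"ty": 0,"tz": 0,"wx": 0,"wy": 0,"wz": 0,"gripper": 0},{"tx": 0.6,"ty": 0,"tz": 0,"wx": 0,"wy": 0,"wz": 0,"gripper": 0},{"tx": 0.8,"ty": 0,"tz": 0,"wx": 0,"wy": 0,"wz": 0,"gripper": 0},{"tx": 0.8,"ty": 0,"tz": 0,"wx": 0,"wy": 0,"wz": 0,"gripper": 0},{"tx": 0.8,"ty": 0,"tz": 0,"wx": 0,"wy": 0,"wz": 0,"gripper": 0}])

```text
time: 13.93
position: [0.4574, 0.1439, 0.023]
tool_rot: [2.171, 2.267, -0.003]
ft_force: [-0.3, -11.2, 9.5]
grip_width: 0.273
grip_force: 40.0
```

Run:
```python
from h import *
plan((.4588,.145,.023,92.5)); print(ctrl.get_state()["torque"])
```

```text
t 13.93 p [0.4574 0.1439 0.023 ] f [ -0.3 -11.2   9.5] yaw 92.47 tilt [ 0.0005 -0.0035] q [-0.72  0.17  0.39  2.09 -0.08  0.9  -0.25] g 0.273 40.0
[ 1.   1.5 -0. ] [ 0.0003  0.0035 -0.0005]
[-2.27794307  0.10855447  0.11119388]
```

Request:
jog_arm(increments=[{"tx": 0.2,"ty": 0,"tz": -0.1,"wx": 0,"wy": 0,"wz": 0,"gripper": 0},{"tx": 0.5,"ty": 0,"tz": -0.1,"wx": 0,"wy": 0,"wz": 0,"gripper": 0},{"tx": 0.5,"ty": 0,"tz": -0.1,"wx": 0,"wy": 0,"wz": 0,"gripper": 0},{"tx": 0.5,"ty": 0,"tz": -0.1,"wx": 0,"wy": 0,"wz": 0,"gripper": 0},{"tx": 0.5,"ty": 0,"tz": -0.1,"wx": 0,"wy": 0,"wz": 0,"gripper": 0}])

```text
time: 14.35
position: [0.4573, 0.1439, 0.023]
tool_rot: [2.171, 2.266, -0.004]
ft_force: [-0.2, -11.8, 8.5]
grip_width: 0.271
grip_force: 40.0
```

Run:
```python
from h import *
d=vision.get_image("side")
for i in range(9):
    vision.get_image("side");s=ctrl.get_state();print(s["ft_force"].round(1),s["position"].round(4))
A=cv2.resize(d["color"][130:260,215:315],None,fx=4.6,fy=4.6,interpolation=cv2.INTER_CUBIC)
cv2.imwrite("pics/s2.png",A)
plan()
```

```text
[  0.5 -10.9   8.1] [0.4574 0.1439 0.023 ]
[ -0.1 -12.6   8.9] [0.4574 0.144  0.023 ]
[ -0.7 -11.1   8.8] [0.4574 0.144  0.023 ]
[  0.1 -12.1   9. ] [0.4574 0.144  0.023 ]
[ -1.  -12.4   9.1] [0.4574 0.1439 0.023 ]
[  0.4 -12.4   8.7] [0.4574 0.144  0.023 ]
[ -0.6 -12.    8.6] [0.4574 0.144  0.023 ]
[  1.3 -12.6   8.6] [0.4574 0.1439 0.023 ]
[  0.3 -13.7   8.6] [0.4574 0.1439 0.023 ]
t 14.85 p [0.4574 0.1439 0.023 ] f [  0.3 -13.7   8.6] yaw 92.46 tilt [ 0.0004 -0.0041] q [-0.72  0.17  0.39  2.09 -0.08  0.9  -0.25] g 0.275 40.0
```

View pics/s2.png

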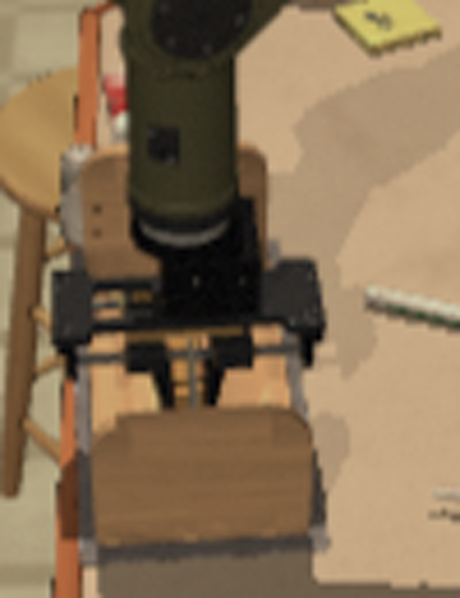

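Request:
jog_arm(increments=[{"tx": 0,"ty": 0,"tz": 0,"wx": 0,"wy": 0,"wz": 0,"gripper": 0},{"tx": 0,"ty": 0,"tz": 0,"wx": 0,"wy": 0,"wz": 0,"gripper": 0},{"tx": 0,"ty": 0,"tz": 0,"wx": 0,"wy": 0,"wz": 0,"gripper": 0},{"tx": 0,"ty": 0,"tz": 0,"wx": 0,"wy": 0,"wz": 0,"gripper": 0},{"tx": 0,"ty": 0,"tz": 0,"wx": 0,"wy": 0,"wz": 0,"gripper": 0}])

```text
time: 15.27
position: [0.4574, 0.144, 0.023]
tool_rot: [2.171, 2.266, -0.004]
ft_force: [-0.3, -12.1, 8.6]
grip_width: 0.272
grip_force: 40.0
```

Request:
jog_arm(increments=[{"tx": 0.2,"ty": 0,"tz": -0.1,"wx": 0,"wy": 0,"wz": 0,"gripper": 0},{"tx": 0.2,"ty": 0,"tz": -0.1,"wx": 0,"wy": 0,"wz": 0,"gripper": 0},{"tx": 0.2,"ty": 0,"tz": -0.1,"wx": 0,"wy": 0,"wz": 0,"gripper": 0},{"tx": 0.2,"ty": 0,"tz": -0.1,"wx": 0,"wy": 0,"wz": 0,"gripper": 0},{"tx": 0.2,"ty": 0,"tz": -0.1,"wx": 0,"wy": 0,"wz": 0,"gripper": 0}])

```text
time: 15.68
position: [0.4574, 0.1439, 0.023]
tool_rot: [2.171, 2.266, -0.004]
ft_force: [1.7, -12.6, 7.8]
grip_width: 0.274
grip_force: 40.0
```

Request:
jog_arm(increments=[{"tx": 0,"ty": 0,"tz": 0,"wx": 0,"wy": 0,"wz": 0,"gripper": 0},{"tx": 0,"ty": 0,"tz": 0,"wx": 0,"wy": 0,"wz": 0,"gripper": 0},{"tx": 0,"ty": 0,"tz": 0,"wx": 0,"wy": 0,"wz": 0,"gripper": 0},{"tx": 0,"ty": 0,"tz": 0,"wx": 0,"wy": 0,"wz": 0,"gripper": 0},{"tx": 0,"ty": 0,"tz": 0,"wx": 0,"wy": 0,"wz": 0,"gripper": 0}])

```text
time: 16.1
position: [0.4573, 0.144, 0.023]
tool_rot: [2.171, 2.266, -0.004]
ft_force: [1.0, -12.2, 8.5]
grip_width: 0.269
grip_force: 40.0
```

Run:
```python
from h import *
d=vision.get_image("top");plan()
A=cv2.resize(d["color"][150:245,170:320],None,fx=5,fy=5,interpolation=cv2.INTER_CUBIC)
cv2.imwrite("pics/t2.png",A)
```

```text
t 16.15 p [0.4574 0.144  0.023 ] f [  0.9 -12.5   7.2] yaw 92.46 tilt [ 0.0004 -0.0043] q [-0.72  0.17  0.39  2.09 -0.08  0.9  -0.25] g 0.27 40.0
```

View pics/t2.png

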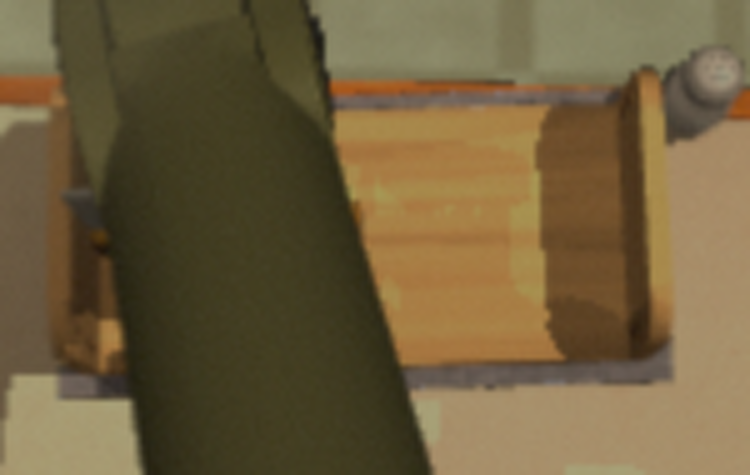

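Request:
jog_arm(increments=[{"tx": -0.7,"ty": 0,"tz": -0.1,"wx": 0,"wy": 0,"wz": 0,"gripper": 0},{"tx": -1.4,"ty": 0,"tz": -0.2,"wx": 0,"wy": 0,"wz": 0,"gripper": 0},{"tx": -2,"ty": 0,"tz": -0.3,"wx": 0,"wy": 0,"wz": 0,"gripper": 0},{"tx": -2,"ty": 0,"tz": -0.3,"wx": 0,"wy": 0,"wz": 0,"gripper": 0},{"tx": -2,"ty": 0,"tz": -0.3,"wx": 0,"wy": 0,"wz": 0,"gripper": 0}])

```text
time: 16.57
position: [0.4573, 0.1439, 0.023]
tool_rot: [2.171, 2.268, -0.001]
ft_force: [2.0, -8.4, 3.8]
grip_width: 0.274
grip_force: 40.0
```

```bash
python3 -c "
from h import *
plan()"
```

```text
t 16.57 p [0.4573 0.1439 0.023 ] f [ 2.  -8.4  3.8] yaw 92.51 tilt [ 0.001 -0.002] q [-0.72  0.17  0.39  2.09 -0.08  0.9  -0.25] g 0.274 40.0
```

Request:
jog_arm(increments=[{"tx": -0.5,"ty": 0,"tz": 0,"wx": 0,"wy": 0,"wz": 0,"gripper": 0},{"tx": -0.9,"ty": 0,"tz": 0,"wx": 0,"wy": 0,"wz": 0,"gripper": 0},{"tx": -1.2,"ty": 0,"tz": 0,"wx": 0,"wy": 0,"wz": 0,"gripper": 0},{"tx": -1.2,"ty": 0,"tz": 0,"wx": 0,"wy": 0,"wz": 0,"gripper": 0},{"tx": -1.2,"ty": 0,"tz": 0,"wx": 0,"wy": 0,"wz": 0,"gripper": 0}])

```text
time: 16.98
position: [0.4574, 0.1439, 0.023]
tool_rot: [2.171, 2.269, 0.001]
ft_force: [2.1, -4.4, 1.1]
grip_width: 0.272
grip_force: 40.0
```

```bash
python3 -c "
from h import *
plan()"
```

```text
t 16.98 p [0.4574 0.1439 0.023 ] f [ 2.1 -4.4  1.1] yaw 92.53 tilt [ 0.0013 -0.0005] q [-0.72  0.17  0.39  2.09 -0.08  0.9  -0.25] g 0.272 40.0
```

Request:
jog_arm(increments=[{"tx": -0.5,"ty": 0,"tz": 0,"wx": 0,"wy": 0,"wz": 0,"gripper": 0.3},{"tx": -0.5,"ty": 0,"tz": 0,"wx": 0,"wy": 0,"wz": 0,"gripper": 0.4},{"tx": -0.5,"ty": 0,"tz": 0,"wx": 0,"wy": 0,"wz": 0,"gripper": 0.6},{"tx": -0.5,"ty": 0,"tz": 0,"wx": 0,"wy": 0,"wz": 0,"gripper": 0.7},{"tx": -0.5,"ty": 0,"tz": 0,"wx": 0,"wy": 0,"wz": 0,"gripper": 0.7}])

```text
time: 17.4
position: [0.4564, 0.1441, 0.0229]
tool_rot: [-2.171, -2.27, -0.0]
ft_force: [0.7, -1.6, -0.0]
grip_width: 0.517
grip_force: 0.0
```

Request:
jog_arm(increments=[{"tx": 0,"ty": 0,"tz": 0,"wx": 0,"wy": 0,"wz": 0,"gripper": 0.7},{"tx": 0,"ty": 0,"tz": 0,"wx": 0,"wy": 0,"wz": 0,"gripper": 0.7},{"tx": 0,"ty": 0,"tz": 0,"wx": 0,"wy": 0,"wz": 0,"gripper": 0.7},{"tx": 0,"ty": 0,"tz": 0,"wx": 0,"wy": 0,"wz": 0,"gripper": 0.7},{"tx": 0,"ty": 0,"tz": 0,"wx": 0,"wy": 0,"wz": 0,"gripper": 0.7}])

```text
time: 17.82
position: [0.4568, 0.1434, 0.0231]
tool_rot: [2.172, 2.27, 0.0]
ft_force: [-0.3, 0.0, 0.7]
grip_width: 0.695
grip_force: 0.0
```

```bash
python3 -c "
from h import *
plan()"
```

```text
t 17.82 p [0.4568 0.1434 0.0231] f [-0.3  0.   0.7] yaw 92.52 tilt [0.0001 0.0001] q [-0.72  0.17  0.39  2.09 -0.08  0.9  -0.24] g 0.695 0.0
```

Lift clear, moving slightly back (-tx) from the blade.

Request:
jog_arm(increments=[{"tx": -1,"ty": 0,"tz": -10,"wx": 0,"wy": 0,"wz": 0,"gripper": 0.7},{"tx": -2,"ty": 0,"tz": -30,"wx": 0,"wy": 0,"wz": 0,"gripper": 0.7},{"tx": -4,"ty": 0,"tz": -60,"wx": 0,"wy": 0,"wz": 0,"gripper": 0.7},{"tx": -8,"ty": 0,"tz": -95,"wx": 0,"wy": 0,"wz": 0,"gripper": 0.7},{"tx": -12,"ty": 0,"tz": -130,"wx": 0,"wy": 0,"wz": 0,"gripper": 0.7}])

```text
time: 18.23
position: [0.4568, 0.1308, 0.1549]
tool_rot: [-2.172, -2.269, 0.001]
ft_force: [0.8, -0.1, -0.4]
grip_width: 0.702
grip_force: 0.0
```

Request:
jog_arm(increments=[{"tx": -20,"ty": 0,"tz": -30,"wx": 0,"wy": 0,"wz": 0,"gripper": 0.7},{"tx": -50,"ty": 0,"tz": -50,"wx": 0,"wy": 0,"wz": 0,"gripper": 0.7},{"tx": -85,"ty": 0,"tz": -65,"wx": 0,"wy": 0,"wz": 0,"gripper": 0.7},{"tx": -120,"ty": 0,"tz": -70,"wx": 0,"wy": 0,"wz": 0,"gripper": 0.7},{"tx": -140,"ty": 0,"tz": -70,"wx": 0,"wy": 0,"wz": 0,"gripper": 0.7}])

```text
time: 18.65
position: [0.4645, -0.0129, 0.2261]
tool_rot: [2.175, 2.263, 0.006]
ft_force: [0.3, -0.4, -0.5]
grip_width: 0.703
grip_force: 0.0
```

Run:
```python
from h import *
for i in range(3): vision.get_image("wrist")
d=vision.get_image("wrist");t=vision.get_image("top");plan()
cv2.imwrite("pics/f.png",np.vstack([cv2.resize(d["color"],(480,360)),cv2.resize(t["color"][160:235,170:320],(480,240),interpolation=cv2.INTER_CUBIC)]))
```

```text
t 18.9 p [ 0.4633 -0.0075  0.2233] f [ 0.   1.1 -0.3] yaw 92.56 tilt [0.0001 0.0009] q [-0.61 -0.11  0.54  1.91  0.06  1.33 -0.05] g 0.703 0.0
```

View pics/f.png

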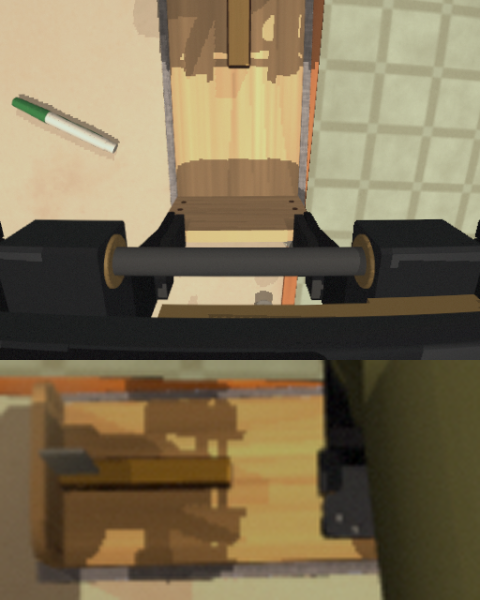

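The square stands alone in the corner, in line with the tray, against the upright end board (top view: blade at about (70,460), stock tail at (230,472)), and the gripper is well clear. Handing in.

```bash
python3 -c "
from bench import ctrl
print(ctrl.close_job())"
```

```text
the job is handed in; nothing more can be done
None
```

The square is standing released in the corner with the end board upright against it. I pressed it there for over 1.5 s with about 12 N sideways and 8.5 N down (hand forces), and the job is handed in; no verdict was shown.

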